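# Clamp a glue-up to the fourth click and hold the lever

### The arm

A 7-joint arm with a two-finger parallel gripper is mounted at the origin on a cart in front of the work surface, level with it; the furniture and walls round the work are solid. World frame = base frame: x ahead of the robot, y to its left, z up, the work surface at z = 0. Lengths are in m, angles in degrees, forces in N, time in s.
With the tool pointing down it reaches from about 0.425 to 0.875 m from the base axis. Payload 4.7 kg.
Tool frame: the origin (TCP) lies where the fingers leave the gripper's body, on its centre line; the fingertips stand 73 mm ahead of it and the grasp point (between the pads) lies 54 mm ahead of it (arm.tip_reach is the distance from the TCP to the fingertips, in m); x points along the fingers, z is the direction in which the jaws open and shut, and the axes are right-handed (so a half turn about x gives the same grasp; the last joint's range is limited). The gripper opens to 85 mm and grips with 20 to 120 N. Pads are 22 mm wide; open, the fingers measure 114 mm over their backs; the gripper's body (76 mm by 85 mm) begins 54 mm behind the grasp point. The pads swing forward as they close: fully open they stand 13 mm farther back than shut.
Start: joints at [75.12, 18.392, -4.016, 83.108, 1.295, 78.541, -3.26], TCP at [0.176, -0.626, 0.304] pointing down, gripper open.
Joint ranges: [-163.93, 163.93], [-17.29, 119.83], [-79.2, 71.16], [3.27, 140.29], [-89.18, 269.18], [5.43, 117.66], [-154.24, 154.24]. Speed limits (degrees/s): [147.25, 147.25, 180, 180, 180, 180, 180].

### API

Orientations are given as a 3x3 rotation matrix whose columns are the frame's x, y, z axes.
In Python, from plant import monitor, optics, workorder, arm gives the robot as it stands. The module is installed in compiled form; this text tells all that it offers.
- The arm moves only by the tool carry_out, never from a script. Its argument "increments" is a list of rows, each a list of 6 numbers: the shift along the tool's x, y, z in cm, then the turn, a rotation vector about the tool's x, y, z in degrees. A call has 1 to 8 rows; each row is the pose to reach, as a shift and turn from the pose commanded when the call began, along the tool's axes at that moment; what a row does not reach only later rows make up. A row lasts 1/8 s, in which the tool goes at most 62.5 mm and 10.7 degrees, less where a joint would pass 70% of its speed; a pose out of reach is approached as far as the arm can. A call with a gripper value outside its range is refused whole. "fingers" is the finger opening in cm, from 0 to 8.54, set as the call begins (left out, the last holds). The fingers move at their own pace and stop on an object; "squeeze" is the grip in N (left out, the last holds). Time passes only in rows, so rows that repeat a pose let the fingers close. It gives the time, the measured TCP pose, the force and the opening at its end, in the units of the state.
- monitor.get_obs(): the state, without advancing time (a new reading comes with each control period).
- optics.get_image(name): name is "scene" or "top"; returns the picture (400x640x3 uint8, red, green, blue); there is no depth.
- optics.camera_model(name): a dict with "fx", "fy", "cx", "cy" (pixels), "R" (3x3) and "t" (3): a world point X has camera coordinates R X + t. Camera axes: x right, y down, z forward; pixel columns grow to the right and rows downward; lengths in m; the calibration is good to about 2 mm. A picture is of the moment at which its call begins. camera_model takes no time and is no camera call.
- workorder.hand_in(): hands the job in, once; it reports no verdict.
The state is a dict: "t": time; "joints": joint angles; "qd": joint speeds; "joint_torque": joint torques, N m; "ee_pos": TCP position; "tcp_rot": TCP orientation; "wrist_force": force on the tool from outside, world axes, zero at the start; "ft_torque": the same for the moment, N m; "opening": finger opening in m.
Only numpy, scipy, OpenCV 4.12 (cv2) and the standard library are available. Lean on these libraries where they do the work, as an engineer would, in place of code of your own. Each camera call takes 0.05 s, during which the arm holds its last target.

### The job

The rubber pad has just been glued to the cork side of the sanding block and both stand on the bench clamp's bed: first slide the tail stop along by its black grip until the two are snug between it and the press pad. Then swing the red-knobbed ratchet lever clockwise, seen from above, by exactly four clicks from where it stands and no more, or the glue is squeezed out. Finish while still gripping the red knob with the lever at that fourth click, as I will tighten the lock screw while you hold it; leave the other things on the bench where they are.

Things in the scene. Friction and masses are not known exactly. Their poses are not given: they have to be found in the camera images.
- clamp: Bench clamp, dark blue-grey iron on a steel bed bar 425 x 56 mm, fixed to the bench. Origin on the bench top under the bar; its y axis runs along the bar from the ratchet head (at y -0.205 to -0.11) towards the tail stop, x across the bar, away from the robot, z up. Bar top 20 mm high, head top 62 mm, pawl and ratchet wheel on it to 76 mm.
- tail_stop: Tail stop, 0.08 m long along the bar, top 77 mm without its grip. Origin in the plane of its flat clamping face (66 mm wide, 21 to 77 mm high), at bench height; the face looks along the clamp's -y. It slides only along the bar, towards the head along the clamp's -y, against about 14 N of friction, and stays where it is left.
- tail_grip (a point): Point in the black upright grip of the tail stop, 104 mm above the bench. The grip is 20 mm thick along the bar, 34 mm wide across it, stands free from 62 mm up to its top at 118 mm; this point is 48 mm behind the clamping face.
- press_pad: Press pad of the ratchet head, 44 x 36 mm. Origin at the centre of its front face, 42 mm above the bench, facing along the clamp's +y. It is backed by a spring: it yields under 1.5 N, then 1.5 N per mm, over 16 mm. Every click of the lever drives it 1.5 mm towards the tail stop.
- rubber_pad: Loose black rubber pad standing on edge on the bar next to the press pad: 25 mm thick along the bar, 70 mm across it, 45 mm tall. Origin at the centre of the 70 x 45 face that looks to the sanding block; its z axis points to the press pad. Starts with a gap of about 9 to 14 mm to the press pad.
- sanding_block: Loose sanding block (cork, wrapped in dark abrasive) standing on edge on the bar: 32 mm thick along the bar, 105 mm across it, 64 mm tall (top 84 mm above the bench). Origin at the centre of the face that looks to the tail stop; its z axis points to the press pad. Starts about 1 mm from the rubber pad.
- lever: Ratchet lever with its toothed wheel. Origin on its upright pivot axis, at bench height. A flat bar at 79 to 86 mm height carries the knob 100 mm from the axis. One click is 15 degrees, 26 mm of knob travel. It turns clockwise seen from above only (the pawl blocks the way back), between clicks it falls back to the last one.
- knob (a point): Centre of the upright red plastic knob at the end of the lever, round, 24 mm across, from 89 to 132 mm above the bench; this point is at 112 mm. It is 100 mm from the pivot axis and at the start lies on the robot's side of the head. Pushing it along takes about 4 N rising to 7 N, then it gives way and jumps on a few mm as each click drops in.
- pawl (a joint): Brass pawl with a steel roller that rides on the ratchet wheel's 24 teeth under a spring: about -0.01 rad when dropped fully between two teeth, rising to 0.08 rad as the lever climbs a tooth and dropping back at the click (the drop begins after 0.8 of a click's travel).
- glue_bottle: White glue bottle, 48 mm across, 133 mm tall, standing behind the clamp; leave it. Origin at the centre of its underside.
- oiler: Small oiler with red spout, 52 mm across, 152 mm tall, standing behind the clamp; leave it. Origin at the centre of its underside.
- tape_roll: Yellow tape roll, 84 x 80 x 25 mm, lying to the left; leave it. Origin at the centre of its underside.
- cover_disc: Dark cast cover, 104 mm across, 52 mm tall, lying far left; leave it. Origin at the centre of its underside.
- green_cap: Green plastic cap, 36 mm across, 17 mm tall, left behind the clamp; leave it. Origin at the centre of its underside.
- marker_0: White marker with red cap, 132 mm long, 18 mm thick, lying left in front of the clamp; leave it. Origin at the centre of its underside.
- small_flange_0: Small grey flange casting, 78 mm across, 32 mm tall, behind the head; leave it. Origin at the centre of its underside.
Mind the look-alikes: they are no part of the job. What is shaped like the sanding_block but blue is not meant. There is more than one size of the rubber_pad; the one meant has the size given above.

How it is judged:
By the outcome, as a careful person would: the job done as asked, in the order asked, and still so for the second after the job is handed in, while the arm keeps its last pose, push and grip.
It also fails if it takes over 72 s, if anything falls off the work surface, if the arm or the gripper's body presses on something with over 40 N, if the wrist force passes 120 N, or if a joint passes its speed limit or range.

## Working session

There is one attempt and no reset: what is moved stays moved. The work goes in short steps, Python scripts to look and compute and a tool call to move; the robot and the scene stay as the last step left them, time stands still between calls to the robot, and variables do not carry over. Pictures are saved under pics/ and viewed, and the job is handed in when it is done.

Besides the shell and the picture viewer there is one more tool, called after "Request:" as name(argument=value, ...), one argument or row to a line, values as JSON. carry_out: Moves the arm, as the interface text tells. Its arguments: {"type":"object","properties":{"increments":{"type":"array","items":{"type":"array","items":{"type":"number"}}},"fingers":{"type":"number"},"squeeze":{"type":"number"}},"required":["increments"]}

```bash
mkdir -p pics
python3 - <<'E'
from plant import monitor, optics, arm
import cv2,numpy as np
o=monitor.get_obs()
for k,v in o.items(): print(k,np.round(v,3).tolist())
for n in("scene","top"):
    im=optics.get_image(n); cv2.imwrite(f"pics/{n}0.png",im[:,:,::-1]); 
    m=optics.camera_model(n); print(n,{k:np.round(v,4).tolist() for k,v in m.items()}); C=-np.array(m["R"]).T@np.array(m["t"]); print(C)
E
```

```text
t 0.0
joints [75.12, 18.438, -4.017, 83.176, 1.295, 78.541, -3.259]
qd [0.026, -0.018, 0.078, 0.061, -0.041, -0.107, -0.021]
joint_torque [-0.0, -49.358, -0.382, -31.433, 0.013, 0.011, 0.0]
ee_pos [0.176, -0.625, 0.303]
tcp_rot [[-0.001, 0.963, 0.27], [0.002, 0.27, -0.963], [-1.0, -0.0, -0.002]]
wrist_force [-0.265, -0.072, 0.264]
ft_torque [-0.046, -0.005, -0.021]
opening 0.085
scene {'fx': 403.248, 'fy': 403.248, 'cx': 319.357, 'cy': 198.2435, 'R': [[-0.6572, -0.7537, -0.0101], [-0.3874, 0.3492, -0.8532], [0.6466, -0.5568, -0.5214]], 't': [0.4928, 0.257, 0.9073]}
[-0.16326119  0.78682833  0.69730098]
top {'fx': 491.5768, 'fy': 491.5768, 'cx': 320.2452, 'cy': 202.8423, 'R': [[0.0161, -0.9999, 0.0048], [-0.9794, -0.0167, -0.2013], [0.2014, -0.0014, -0.9795]], 't': [0.1306, 0.5745, 1.4572]}
[0.26705576 0.14228603 1.5424271 ]
```

View pics/scene0.png

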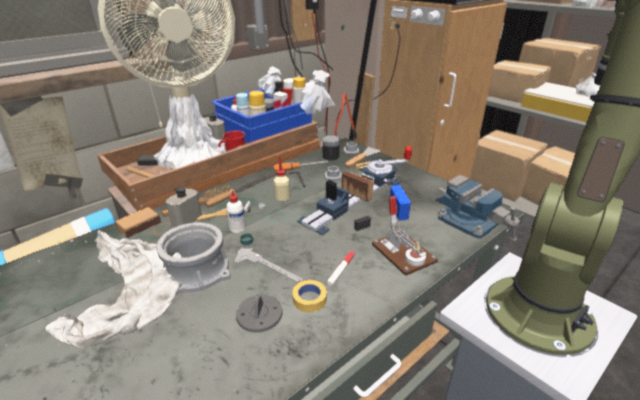

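View pics/top0.png

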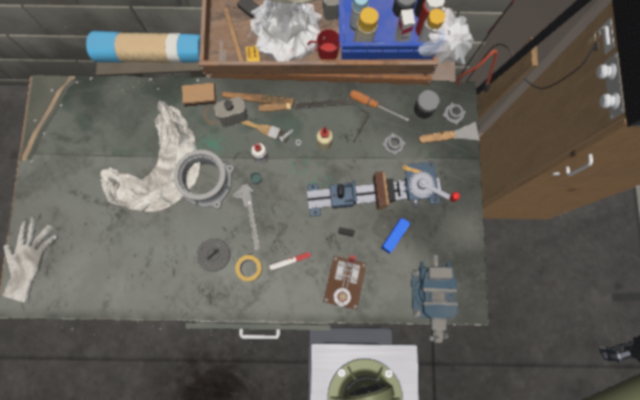

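Run:
```python
import cv2
a=cv2.imread("pics/top0.png")[150:250,295:475]; b=cv2.imread("pics/scene0.png")[135:235,290:430]
cv2.imwrite("pics/ct0.png",cv2.resize(a,(792,440),interpolation=cv2.INTER_CUBIC))
cv2.imwrite("pics/cs0.png",cv2.resize(b,(784,560),interpolation=cv2.INTER_CUBIC))
```

```text
(no output)
```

View pics/ct0.png

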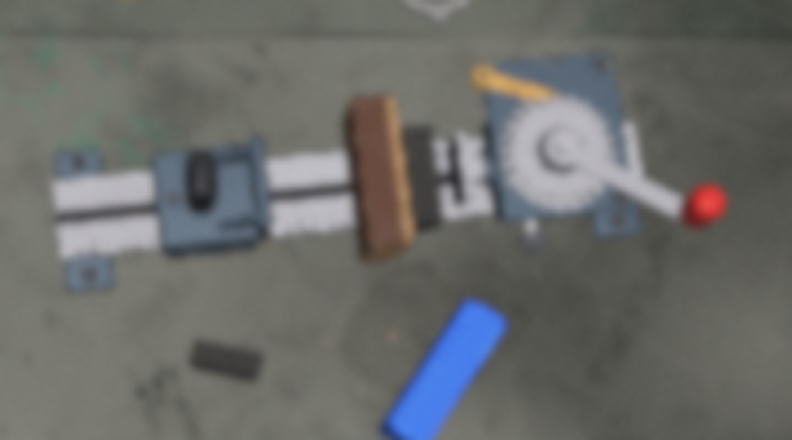

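View pics/cs0.png

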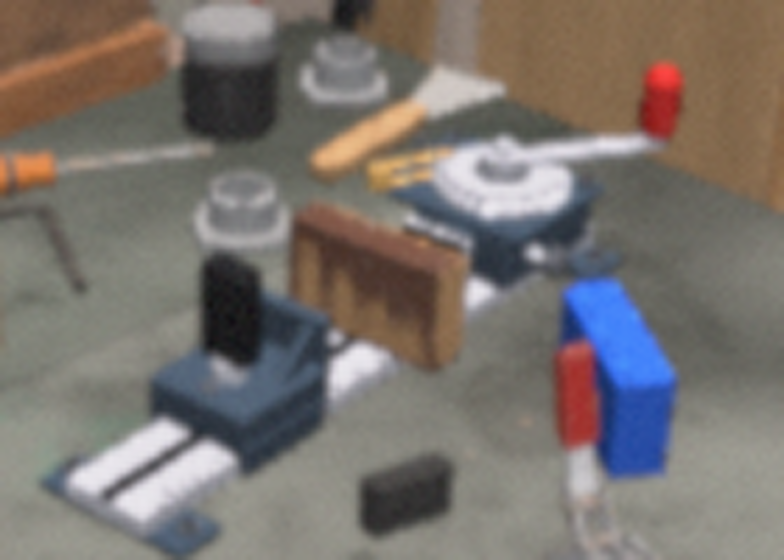

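```bash
cat > h.py <<'E'
import numpy as np, cv2
from plant import monitor, optics
def ray(n,px):
    m=optics.camera_model(n);R=np.array(m["R"]);t=np.array(m["t"])
    d=R.T@np.array([(px[0]-m["cx"])/m["fx"],(px[1]-m["cy"])/m["fy"],1.]);return -R.T@t,d/np.linalg.norm(d)
def onz(n,px,z):
    c,d=ray(n,px);return c+d*(z-c[2])/d[2]
def tri(p,q):
    a,d=ray("top",p);b,e=ray("scene",q)
    s=np.linalg.lstsq(np.c_[d,-e],b-a,rcond=None)[0];P=a+d*s[0];Q=b+e*s[1];return (P+Q)/2,np.linalg.norm(P-Q)
def proj(n,X):
    m=optics.camera_model(n);c=np.array(m["R"])@X+np.array(m["t"]);return np.array([m["fx"]*c[0]/c[2]+m["cx"],m["fy"]*c[1]/c[2]+m["cy"]])
def blob(mask,box):
    k=np.zeros_like(mask);x0,y0,x1,y1=box;k[y0:y1,x0:x1]=mask[y0:y1,x0:x1];ys,xs=np.nonzero(k)
    return np.array([xs.mean(),ys.mean()]),len(xs),(xs.min(),ys.min(),xs.max(),ys.max()),k
E
python3 - <<'E'
from h import *
T=cv2.imread("pics/top0.png");S=cv2.imread("pics/scene0.png")
def red(I): 
    I=I.astype(int);return ((I[:,:,2]>140)&(I[:,:,1]<90)&(I[:,:,0]<90)).astype(np.uint8)
kt=blob(red(T),(440,185,475,210));ks=blob(red(S),(400,140,420,165));print(kt[:3],ks[:3])
P,g=tri(kt[0],ks[0]);print("knob tri",P.round(4),g)
print("knob z.115",onz("top",kt[0],.115).round(4), onz("scene",ks[0],.11).round(4))
def dark(I): return (I.max(2)<50).astype(np.uint8)
gt=blob(dark(T),(334,180,346,200));gs=blob(dark(S),(324,178,340,202));print(gt[:3],gs[:3])
print("grip tri",tri(gt[0],gs[0]), onz("top",gt[0],.115).round(4),onz("scene",gs[0],.09).round(4))
# points from crop
c=lambda x,y:(x/4.4+295,y/4.4+150)
hub=onz("top",c(562,148),.086);print("hub z.086",hub.round(4))
# bar edges on z=.02 (ct crop)
for a in[(55,182),(62,256),(155,172),(270,158),(350,152),(270,236),(355,231)]:print(a,onz("top",c(*a),.02).round(4))
for a in[(258,138),(268,240)]:print("stopface top",onz("top",c(*a),.077).round(4))
for a in[(352,98),(392,98),(360,250),(407,250)]:print("block top",onz("top",c(*a),.084).round(4))
E
```

```text
(array([455.67346939, 195.42857143]), 49, (np.int64(452), np.int64(192), np.int64(459), np.int64(199))) (array([407.97058824, 151.92647059]), 68, (np.int64(405), np.int64(146), np.int64(411), np.int64(159)))
knob tri [ 0.5906 -0.2641  0.1105] 0.0007425630863678707
knob z.115 [ 0.5899 -0.2626  0.115 ] [ 0.591  -0.2653  0.11  ]
(array([340.36363636, 194.90909091]), 11, (np.int64(339), np.int64(194), np.int64(342), np.int64(196))) (array([331.13513514, 190.39864865]), 148, (np.int64(326), np.int64(182), np.int64(336), np.int64(199)))
grip tri (array([0.59404924, 0.0826185 , 0.09177511]), np.float64(0.008546350055263332)) [0.5856 0.0808 0.115 ] [0.6001 0.0828 0.09  ]
hub z.086 [ 0.6317 -0.1716  0.086 ]
(55, 182) [0.6166 0.1812 0.02  ]
(62, 256) [0.5623 0.175  0.02  ]
(155, 172) [0.6252 0.1091 0.02  ]
(270, 158) [0.6371 0.0259 0.02  ]
(350, 152) [ 0.6425 -0.032   0.02  ]
(270, 236) [0.5794 0.0259 0.02  ]
(355, 231) [ 0.5841 -0.0353  0.02  ]
stopface top [0.6374 0.0387 0.077 ]
stopface top [0.5649 0.0316 0.077 ]
block top [ 0.6656 -0.0263  0.084 ]
block top [ 0.666  -0.0543  0.084 ]
block top [ 0.5575 -0.0312  0.084 ]
block top [ 0.5581 -0.0635  0.084 ]
```

Request:
carry_out(
  increments=[
    [0,3.7,-3.5,0,0,0],
    [0,7.4,-7,0,0,0],
    [0,11.1,-10.5,0,0,0],
    [0,14.8,-14,0,0,0],
    [0,18.5,-17.5,0,0,0],
    [0,22.2,-21,0,0,0],
    [0,25.9,-24.5,0,0,0],
    [0,29.6,-28,0,0,0],
  ],
  fingers=8.5,
  squeeze=40,
)

```text
t: 1.1
ee_pos: [0.3855, -0.2745, 0.3037]
tcp_rot: [[-0.0, 0.963, 0.27], [-0.0, 0.27, -0.963], [-1.0, -0.0, 0.0]]
wrist_force: [0.6, -0.1, -0.3]
opening: 0.085
```

Request:
carry_out(
  increments=[
    [0,3.7,-3.6,1,0,0],
    [0,7.4,-7.2,2,0,0],
    [0,11.1,-10.8,4,0,0],
    [0,14.8,-14.4,6,0,0],
    [0,18.5,-18,8,0,0],
    [0,22.2,-21.6,9,0,0],
    [0,26,-25,9.3,0,0],
    [0,30,-28.9,9.3,0,0],
  ],
)

```text
t: 2.1
ee_pos: [0.5964, 0.0836, 0.3035]
tcp_rot: [[-0.0, 0.994, 0.109], [-0.001, 0.109, -0.994], [-1.0, -0.001, 0.001]]
wrist_force: [0.4, -0.3, 0.7]
opening: 0.0849
```

Request:
carry_out(
  increments=[
    [0,0,0,0,0,0],
    [0,0,0,0,0,0],
  ],
  fingers=6.0,
)

```text
t: 2.35
ee_pos: [0.5954, 0.0826, 0.3032]
tcp_rot: [[-0.002, 0.994, 0.111], [-0.001, 0.111, -0.994], [-1.0, -0.002, 0.001]]
wrist_force: [0.1, -0.3, -0.2]
opening: 0.06
```

Run:
```python
from h import *
o=monitor.get_obs()
for k in("t","joints","ee_pos","tcp_rot","wrist_force","opening"): print(k,np.round(o[k],4).tolist())
T=optics.get_image("top")[:,:,::-1];S=optics.get_image("scene")[:,:,::-1]
cv2.imwrite("pics/t1.png",T);cv2.imwrite("pics/s1.png",S)
a=cv2.resize(T[150:250,295:475],(720,400),interpolation=3);b=cv2.resize(S[100:250,270:430],(640,600),interpolation=3)
cv2.imwrite("pics/ct1.png",a);cv2.imwrite("pics/cs1.png",b)
```

```text
t 2.35
joints [25.0304, 17.1362, -43.1261, 89.2488, 11.8803, 78.4119, -102.8425]
ee_pos [0.5954, 0.0826, 0.3032]
tcp_rot [[-0.0015, 0.9938, 0.1114], [-0.0007, 0.1114, -0.9938], [-1.0, -0.0016, 0.0006]]
wrist_force [0.0926, -0.2895, -0.1798]
opening 0.06
```

View pics/cs1.png

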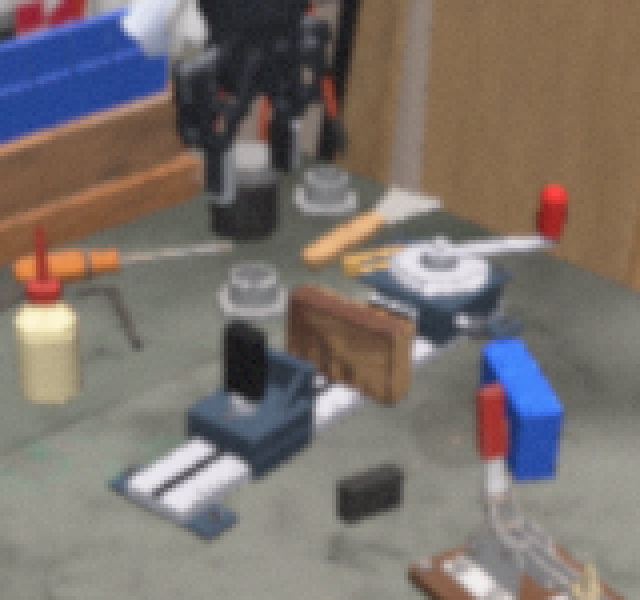

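Request:
carry_out(
  increments=[
    [3.5,0,0,0,0,0],
    [7,0,0,0,0,0],
    [10,0,0,0,0,0],
    [12.5,0,0,0,0,0],
    [14.2,0,0,0,0,0],
    [14.2,0,0,0,0,0],
    [14.2,0,0,0,0,0],
  ],
)

```text
t: 3.32
ee_pos: [0.5963, 0.083, 0.163]
tcp_rot: [[0.002, 0.994, 0.111], [-0.0, 0.111, -0.994], [-1.0, 0.002, 0.0]]
wrist_force: [-0.8, 0.3, 0.6]
opening: 0.0599
```

Request:
carry_out(
  increments=[
    [0,0,0,0,0,0],
    [0,0,0,0,0,0],
    [0,0,0,0,0,0],
    [0,0,0,0,0,0],
    [0,0,0,0,0,0],
  ],
  fingers=1.0,
  squeeze=40,
)

```text
t: 3.95
ee_pos: [0.5967, 0.0794, 0.1633]
tcp_rot: [[0.002, 0.994, 0.109], [-0.006, 0.109, -0.994], [-1.0, 0.001, 0.006]]
wrist_force: [-0.4, -8.1, 6.9]
opening: 0.0192
```

Request:
carry_out(
  increments=[
    [0,0,0.8,0,0,0],
    [0,0,1.6,0,0,0],
    [0,0,2.4,0,0,0],
    [0,0,3.2,0,0,0],
    [0,0,4.0,0,0,0],
    [0,0,4.8,0,0,0],
    [0,0,5.6,0,0,0],
  ],
)

```text
t: 4.82
ee_pos: [0.6018, 0.0357, 0.1633]
tcp_rot: [[0.002, 0.993, 0.118], [0.01, 0.118, -0.993], [-1.0, 0.003, -0.009]]
wrist_force: [-1.2, 14.9, 3.3]
opening: 0.0193
```

```bash
cat > look.py <<'E'
from h import *
import sys
n=sys.argv[1]
o=monitor.get_obs()
for k in("t","ee_pos","wrist_force","opening"): print(k,np.round(o[k],4).tolist())
T=optics.get_image("top")[:,:,::-1];S=optics.get_image("scene")[:,:,::-1]
cv2.imwrite(f"pics/t{n}.png",T);cv2.imwrite(f"pics/s{n}.png",S)
a=cv2.resize(T[150:225,330:480],(800,400),interpolation=3);b=cv2.resize(S[130:230,310:430],(600,500),interpolation=3)
cv2.imwrite(f"pics/ct{n}.png",a);cv2.imwrite(f"pics/cs{n}.png",b)
E
python3 look.py 2
```

```text
t 4.825
ee_pos [0.6018, 0.0357, 0.1633]
wrist_force [-1.2434, 14.8566, 3.2577]
opening 0.0193
```

View pics/cs2.png

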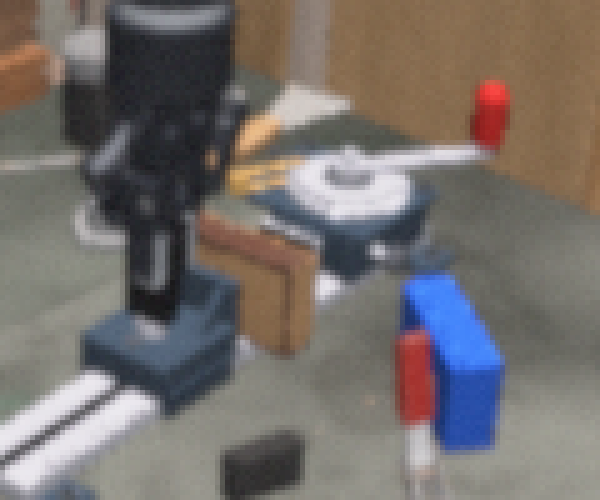

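View pics/ct2.png

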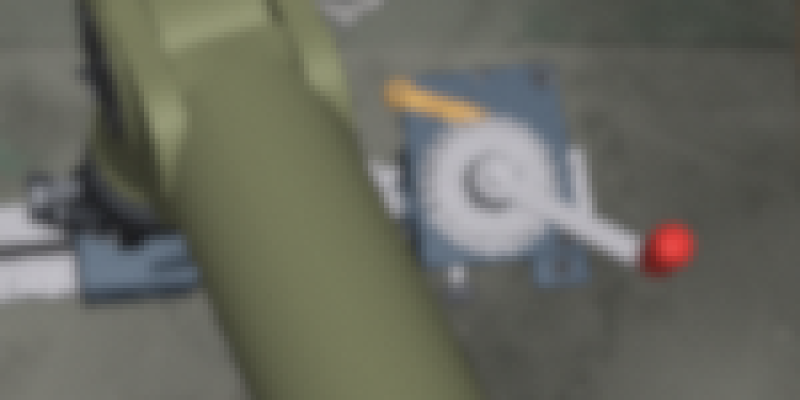

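Request:
carry_out(
  increments=[
    [0,0,0.3,0,0,0],
    [0,0,0.6,0,0,0],
    [0,0,0.9,0,0,0],
    [0,0,1.2,0,0,0],
  ],
)

```text
t: 5.42
ee_pos: [0.6032, 0.0237, 0.1634]
tcp_rot: [[0.002, 0.993, 0.118], [0.009, 0.118, -0.993], [-1.0, 0.003, -0.009]]
wrist_force: [-1.2, 13.9, 4.0]
opening: 0.0193
```

Request:
carry_out(
  increments=[
    [0,0,0.2,0,0,0],
    [0,0,0.4,0,0,0],
    [0,0,0.6,0,0,0],
  ],
)

```text
t: 5.8
ee_pos: [0.6039, 0.0177, 0.1633]
tcp_rot: [[0.002, 0.993, 0.118], [0.009, 0.118, -0.993], [-1.0, 0.003, -0.009]]
wrist_force: [-1.9, 14.2, 3.6]
opening: 0.019
```

Request:
carry_out(
  increments=[
    [0,0,0.2,0,0,0],
    [0,0,0.4,0,0,0],
  ],
)

```text
t: 6.05
ee_pos: [0.6044, 0.0138, 0.1633]
tcp_rot: [[0.002, 0.993, 0.118], [0.009, 0.118, -0.993], [-1.0, 0.003, -0.009]]
wrist_force: [-1.3, 14.4, 3.3]
opening: 0.0195
```

Request:
carry_out(
  increments=[
    [0,0,0.2,0,0,0],
    [0,0,0.4,0,0,0],
  ],
)

```text
t: 6.3
ee_pos: [0.6048, 0.0102, 0.1633]
tcp_rot: [[0.002, 0.993, 0.118], [0.01, 0.118, -0.993], [-1.0, 0.003, -0.009]]
wrist_force: [-1.2, 14.7, 4.1]
opening: 0.019
```

```bash
python3 look.py 3
```

```text
t 6.3
ee_pos [0.6048, 0.0102, 0.1633]
wrist_force [-1.2194, 14.6821, 4.1088]
opening 0.019
```

View pics/cs3.png

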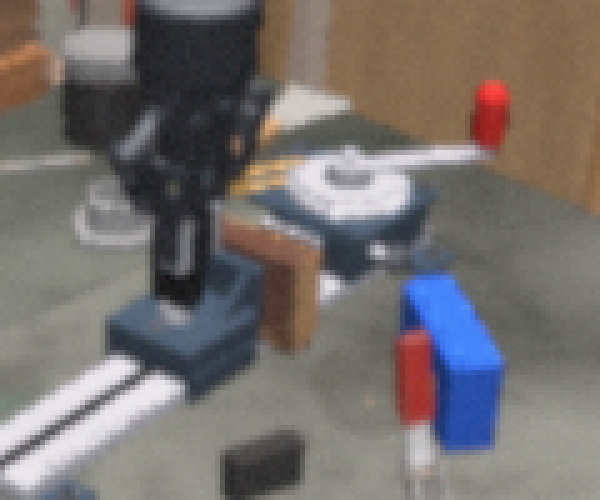

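Request:
carry_out(
  increments=[
    [0,0,0.2,0,0,0],
    [0,0,0.4,0,0,0],
  ],
)

```text
t: 6.65
ee_pos: [0.6053, 0.0063, 0.1633]
tcp_rot: [[0.002, 0.993, 0.118], [0.01, 0.118, -0.993], [-1.0, 0.003, -0.009]]
wrist_force: [-2.1, 14.8, 3.1]
opening: 0.0193
```

Request:
carry_out(
  increments=[
    [0,0,0.2,0,0,0],
    [0,0,0.4,0,0,0],
  ],
)

```text
t: 6.9
ee_pos: [0.6058, 0.0023, 0.1634]
tcp_rot: [[0.002, 0.993, 0.118], [0.01, 0.118, -0.993], [-1.0, 0.003, -0.009]]
wrist_force: [-1.4, 14.6, 4.2]
opening: 0.0194
```

Request:
carry_out(
  increments=[
    [0,0,0.1,0,0,0],
    [0,0,0.2,0,0,0],
    [0,0,0.3,0,0,0],
  ],
)

```text
t: 7.28
ee_pos: [0.6061, -0.0004, 0.1633]
tcp_rot: [[0.002, 0.993, 0.118], [0.01, 0.118, -0.993], [-1.0, 0.003, -0.01]]
wrist_force: [-1.4, 16.7, 3.3]
opening: 0.0194
```

```bash
python3 look.py 4
```

```text
t 7.275
ee_pos [0.6061, -0.0004, 0.1633]
wrist_force [-1.425, 16.7092, 3.3362]
opening 0.0194
```

View pics/cs4.png

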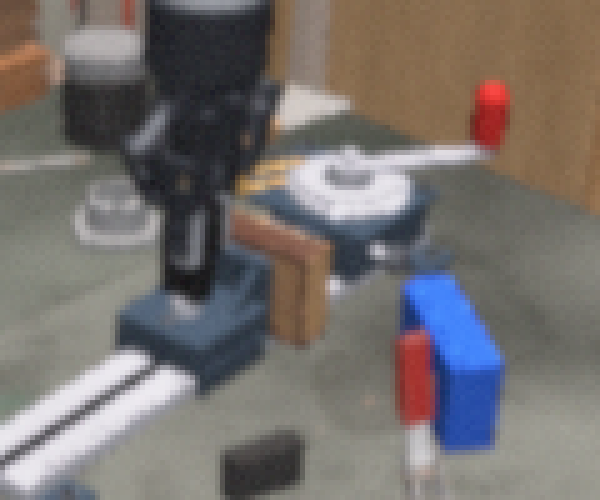

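View pics/ct4.png

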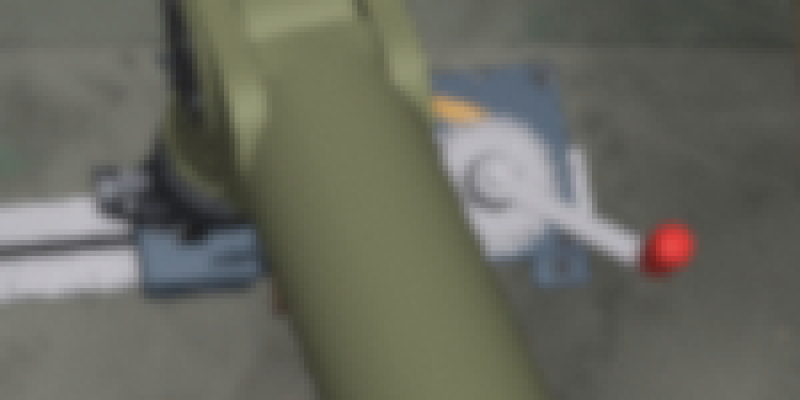

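Request:
carry_out(
  increments=[
    [0,0,0,0,0,0],
    [0,0,0,0,0,0],
  ],
)

```text
t: 7.62
ee_pos: [0.6062, -0.0004, 0.1633]
tcp_rot: [[0.002, 0.993, 0.118], [0.01, 0.118, -0.993], [-1.0, 0.003, -0.01]]
wrist_force: [-1.9, 15.4, 3.0]
opening: 0.0191
```

Request:
carry_out(
  increments=[
    [0,0,0.1,0,0,0],
    [0,0,0.1,0,0,0],
  ],
)

```text
t: 7.88
ee_pos: [0.6062, -0.0008, 0.1633]
tcp_rot: [[0.002, 0.993, 0.119], [0.011, 0.119, -0.993], [-1.0, 0.003, -0.01]]
wrist_force: [-1.7, 16.9, 3.1]
opening: 0.0193
```

Request:
carry_out(
  increments=[
    [0,0,0.05,0,0,0],
    [0,0,0.05,0,0,0],
  ],
)

```text
t: 8.12
ee_pos: [0.6062, -0.0009, 0.1633]
tcp_rot: [[0.002, 0.993, 0.119], [0.011, 0.119, -0.993], [-1.0, 0.003, -0.011]]
wrist_force: [-1.2, 17.3, 3.7]
opening: 0.0193
```

```bash
python3 -c "
from h import *
o=monitor.get_obs();print(o['ee_pos'],o['wrist_force'],o['tcp_rot'])"
```

```text
[ 0.60621916 -0.00091344  0.16333292] [-1.18679426 17.30124051  3.70483749] [[ 0.00172892  0.99291574  0.11880802]
 [ 0.01110718  0.1187818  -0.99285825]
 [-0.99993682  0.00303619 -0.01082313]]
```

Request:
carry_out(
  increments=[
    [0,0,-0.3,0,0,0],
    [0,0,-0.6,0,0,0],
    [0,0,-0.9,0,0,0],
    [0,0,-0.9,0,0,0],
  ],
)

```text
t: 8.62
ee_pos: [0.6061, -0.0002, 0.1633]
tcp_rot: [[0.003, 0.994, 0.113], [0.001, 0.113, -0.994], [-1.0, 0.003, -0.001]]
wrist_force: [0.6, 4.2, 5.3]
opening: 0.0192
```

Request:
carry_out(
  increments=[
    [0,0,-0.1,0,0,0],
    [0,0,-0.1,0,0,0],
    [0,0,-0.1,0,0,0],
    [0,0,-0.1,0,0,0],
  ],
  fingers=4.0,
)

```text
t: 9.12
ee_pos: [0.6049, -0.0013, 0.1617]
tcp_rot: [[-0.0, 0.994, 0.111], [-0.0, 0.111, -0.994], [-1.0, -0.0, 0.0]]
wrist_force: [0.2, 0.5, 0.8]
opening: 0.0399
```

Request:
carry_out(
  increments=[
    [-2,0,0,0,0,0],
    [-6,0,0,0,0,0],
    [-10,0,0,0,0,0],
    [-14,0,0,0,0,0],
    [-14,0,0,0,0,0],
  ],
)

```text
t: 9.75
ee_pos: [0.6068, -0.0001, 0.3074]
tcp_rot: [[0.008, 0.994, 0.112], [-0.001, 0.112, -0.994], [-1.0, 0.008, 0.002]]
wrist_force: [1.0, 0.4, -0.8]
opening: 0.0398
```

```bash
python3 look.py 5
```

```text
t 9.75
ee_pos [0.6068, -0.0001, 0.3074]
wrist_force [1.0299, 0.3635, -0.8073]
opening 0.0398
```

View pics/cs5.png

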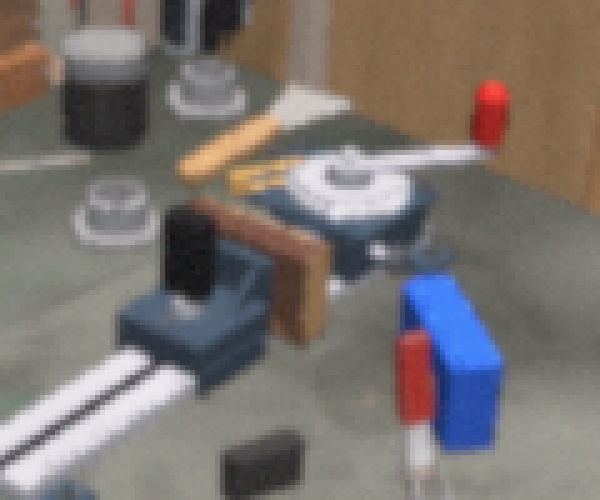

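View pics/ct5.png

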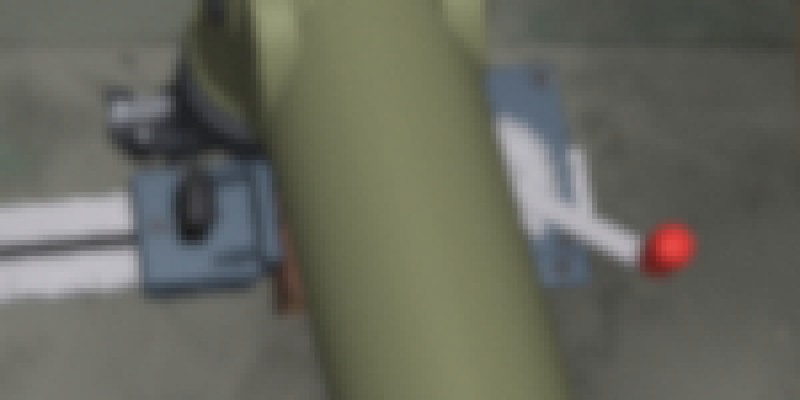

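Request:
carry_out(
  increments=[
    [0,-0.5,3.2,-8,0,0],
    [0,-1,6.5,-16,0,0],
    [0,-1.6,9.8,-24,0,0],
    [0,-2.2,13,-32,0,0],
    [0,-2.8,16.3,-40,0,0],
    [0,-3.4,19.6,-48,0,0],
    [0,-4,23,-55,0,0],
    [0,-4.4,26,-60,0,0],
  ],
)

```text
t: 10.85
ee_pos: [0.5893, -0.2655, 0.3005]
tcp_rot: [[-0.002, 0.398, 0.917], [0.001, 0.917, -0.398], [-1.0, -0.0, -0.003]]
wrist_force: [0.7, 0.3, 0.2]
opening: 0.04
```

Request:
carry_out(
  increments=[
    [0,0,0,0,0,0],
    [0,0,0,0,0,0],
    [0,0,0,0,0,0],
  ],
  fingers=5.5,
)

```text
t: 11.22
ee_pos: [0.5905, -0.2622, 0.3018]
tcp_rot: [[-0.0, 0.399, 0.917], [0.001, 0.917, -0.399], [-1.0, 0.0, -0.001]]
wrist_force: [-0.4, -0.1, 0.1]
opening: 0.0551
```

```bash
python3 look.py 6; python3 -c "
from h import *
o=monitor.get_obs();print(np.round(o['tcp_rot'],3),np.round(o['joints'],1))"
```

```text
t 11.225
ee_pos [0.5905, -0.2622, 0.3018]
wrist_force [-0.4088, -0.1128, 0.1145]
opening 0.0551
[[-0.     0.399  0.917]
 [-0.     0.917 -0.399]
 [-1.    -0.    -0.   ]] [ 54.5  23.5 -43.8  82.6  16.3  80.3 -13.1]
```

View pics/ct6.png

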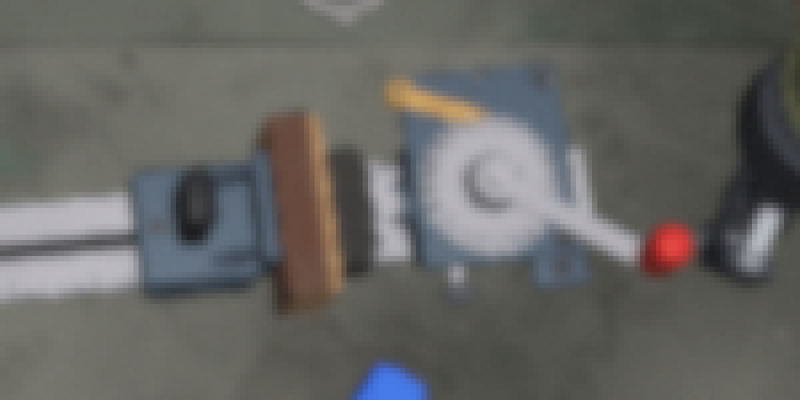

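View pics/cs6.png

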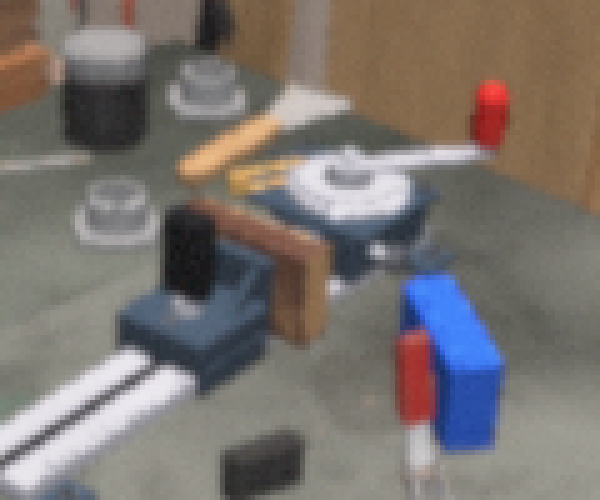

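Run:
```python
import cv2,numpy as np
a=cv2.imread("pics/top0.png")[170:210,370:425];b=cv2.imread("pics/t6.png")[170:210,370:425]
f=lambda i:cv2.resize(i,(770,290) ,interpolation=cv2.INTER_CUBIC)
cv2.imwrite("pics/gap.png",np.vstack([f(a),f(b)]))
```

```text
(no output)
```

View pics/gap.png

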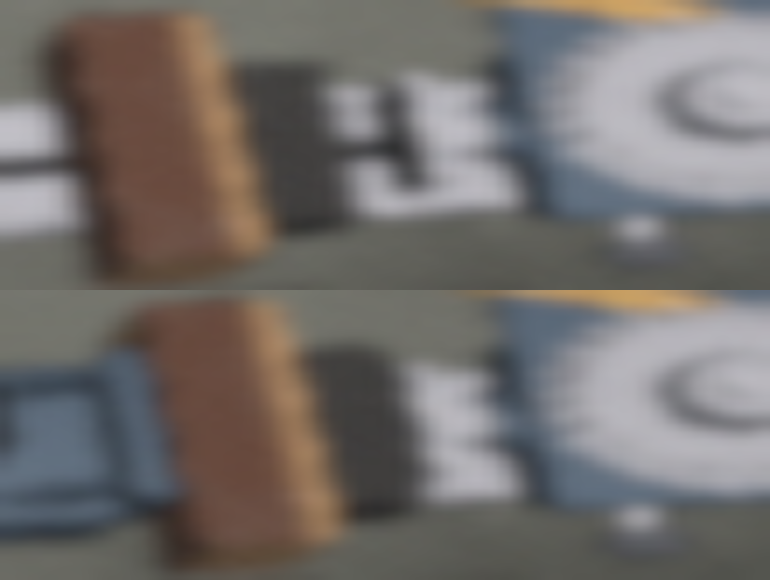

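Request:
carry_out(
  increments=[
    [3.5,-0.1,0,0,0,0],
    [7,-0.2,0,0,0,0],
    [10,-0.2,0,0,0,0],
    [12.2,-0.2,0,0,0,0],
    [13.3,-0.2,0,0,0,0],
    [13.3,-0.2,0,0,0,0],
    [13.3,-0.2,0,0,0,0],
  ],
)

```text
t: 12.2
ee_pos: [0.5902, -0.266, 0.1701]
tcp_rot: [[0.002, 0.401, 0.916], [-0.001, 0.916, -0.401], [-1.0, -0.0, 0.002]]
wrist_force: [-0.2, 0.4, 0.8]
opening: 0.0551
```

Request:
carry_out(
  increments=[
    [0,0,0,0,0,0],
    [0,0,0,0,0,0],
    [0,0,0,0,0,0],
    [0,0,0,0,0,0],
    [0,0,0,0,0,0],
  ],
  fingers=1.5,
  squeeze=30,
)

```text
t: 12.82
ee_pos: [0.5886, -0.2657, 0.1698]
tcp_rot: [[-0.002, 0.401, 0.916], [-0.0, 0.916, -0.401], [-1.0, -0.001, -0.002]]
wrist_force: [-5.0, 1.9, 6.4]
opening: 0.0229
```

```bash
python3 look.py 7
```

```text
t 12.825
ee_pos [0.5886, -0.2657, 0.1698]
wrist_force [-5.0455, 1.9174, 6.3511]
opening 0.0229
```

View pics/cs7.png

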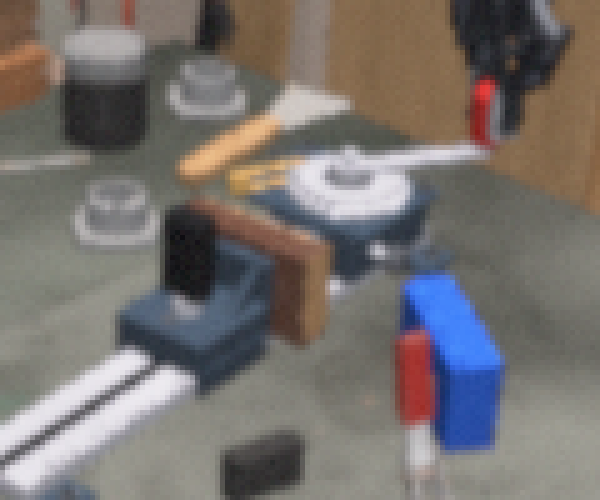

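Request:
carry_out(
  increments=[
    [0,0.01,-0.52,3,0,0],
    [0,0.05,-1.05,6,0,0],
    [0,0.12,-1.56,9,0,0],
    [0,0.22,-2.08,12,0,0],
    [0,0.22,-2.08,12,0,0],
  ],
)

```text
t: 13.55
ee_pos: [0.573, -0.256, 0.1699]
tcp_rot: [[0.005, 0.582, 0.813], [-0.002, 0.813, -0.582], [-1.0, 0.001, 0.005]]
wrist_force: [4.2, -2.9, -1.6]
opening: 0.0228
```

```bash
cat > st.py <<'E'
from h import *
o=monitor.get_obs();p=o['ee_pos'];R=np.array(o['tcp_rot']);H=np.array([.6305,-.1725]);v=p[:2]-H;v0=np.array([.5886,-.2657])-H
a=lambda v:np.degrees(np.arctan2(v[1],v[0]))
f=np.array(o['wrist_force'])
print("t",o['t'],"pos",p.round(4),"lever deg from start",round(a(v0)-a(v),2),"r",np.linalg.norm(v).round(4),"toolz ang",a(R[:2,2]).round(2),"F tool",(R.T@f).round(1),"open",round(o['opening'],4),"q7",np.round(o['joints'][6],1))
E
python3 st.py
```

```text
t 13.55 pos [ 0.573  -0.256   0.1699] lever deg from start 10.36 r 0.1014 toolz ang -35.58 F tool [1.7 0.1 5.1] open 0.0228 q7 -26.9
```

Request:
carry_out(
  increments=[
    [0,0.0,-0.35,2,0,0],
    [0,0.02,-0.7,4,0,0],
    [0,0.02,-0.7,4,0,0],
  ],
)

```text
t: 13.92
ee_pos: [0.566, -0.2503, 0.1698]
tcp_rot: [[0.0, 0.637, 0.771], [0.001, 0.771, -0.637], [-1.0, 0.001, -0.0]]
wrist_force: [-0.7, 3.0, 4.5]
opening: 0.0234
```

```bash
python3 st.py
```

```text
t 13.925 pos [ 0.566  -0.2503  0.1698] lever deg from start 15.46 r 0.1011 toolz ang -39.6 F tool [-4.5  1.8 -2.5] open 0.0234 q7 -30.7
```

Request:
carry_out(
  increments=[
    [0,0.02,-0.7,4,0,0],
    [0,0.1,-1.39,8,0,0],
    [0,0.19,-1.91,11,0,0],
    [0,0.27,-2.33,13.5,0,0],
    [0,0.34,-2.59,15,0,0],
    [0,0.34,-2.59,15,0,0],
  ],
)

```text
t: 14.68
ee_pos: [0.5488, -0.231, 0.1697]
tcp_rot: [[0.002, 0.815, 0.58], [0.001, 0.58, -0.815], [-1.0, 0.002, -0.0]]
wrist_force: [-0.2, 6.0, 6.7]
opening: 0.0233
```

```bash
python3 st.py
```

```text
t 14.675 pos [ 0.5488 -0.231   0.1697] lever deg from start 30.17 r 0.1005 toolz ang -54.54 F tool [-6.7  3.3 -5. ] open 0.0233 q7 -45.1
```

Request:
carry_out(
  increments=[
    [0,0.02,-0.7,4,0,0],
    [0,0.1,-1.39,8,0,0],
    [0,0.19,-1.91,11,0,0],
    [0,0.27,-2.33,13.5,0,0],
    [0,0.34,-2.59,15,0,0],
    [0,0.34,-2.59,15,0,0],
  ],
)

```text
t: 15.42
ee_pos: [0.5375, -0.2102, 0.1698]
tcp_rot: [[0.005, 0.937, 0.35], [-0.003, 0.35, -0.937], [-1.0, 0.004, 0.004]]
wrist_force: [6.8, -1.8, 0.2]
opening: 0.0233
```

```bash
python3 st.py
```

```text
t 15.425 pos [ 0.5375 -0.2102  0.1698] lever deg from start 43.73 r 0.1004 toolz ang -69.54 F tool [-0.2  5.7  4.1] open 0.0233 q7 -60.4
```

Request:
carry_out(
  increments=[
    [0,0.1,-0.17,1,0,0],
    [0,0.2,-0.3,1.5,0,0],
    [0,0.2,-0.3,1.5,0,0],
  ],
)

```text
t: 15.8
ee_pos: [0.5361, -0.2053, 0.1697]
tcp_rot: [[-0.002, 0.946, 0.323], [0.0, 0.323, -0.946], [-1.0, -0.001, -0.001]]
wrist_force: [-1.7, 1.6, 7.5]
opening: 0.0231
```

```bash
python3 st.py; python3 look.py 8
```

```text
t 15.8 pos [ 0.5361 -0.2053  0.1697] lever deg from start 46.65 r 0.0999 toolz ang -71.16 F tool [-7.5 -1.1 -2. ] open 0.0231 q7 -62.3
t 15.8
ee_pos [0.5361, -0.2053, 0.1697]
wrist_force [-1.7228, 1.5659, 7.5081]
opening 0.0231
```

View pics/ct8.png

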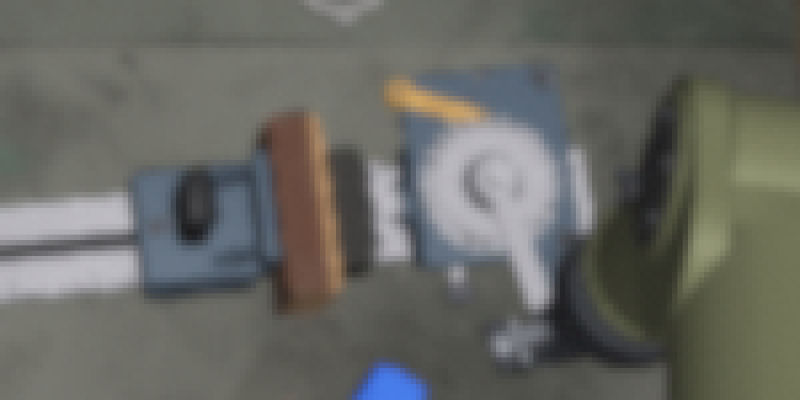

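Request:
carry_out(
  increments=[
    [0,0.02,-0.7,4,0,0],
    [0,0.1,-1.39,8,0,0],
    [0,0.19,-1.91,11,0,0],
    [0,0.26,-2.25,13,0,0],
    [0,0.3,-2.42,14,0,0],
    [0,0.3,-2.42,14,0,0],
  ],
)

```text
t: 16.65
ee_pos: [0.5314, -0.1841, 0.1697]
tcp_rot: [[0.0, 0.996, 0.084], [-0.004, 0.084, -0.996], [-1.0, -0.0, 0.004]]
wrist_force: [1.8, -6.1, 5.1]
opening: 0.0232
```

```bash
python3 st.py
```

```text
t 16.65 pos [ 0.5314 -0.1841  0.1697] lever deg from start 59.13 r 0.0997 toolz ang -85.16 F tool [-5.   1.2  6.3] open 0.0232 q7 -77.3
```

Still climbing (+6 N). Small steps now.

Request:
carry_out(
  increments=[
    [0,0,-0.1,0.5,0,0],
    [0,0,-0.2,1,0,0],
    [0,0,-0.2,1,0,0],
  ],
)

```text
t: 17.02
ee_pos: [0.5312, -0.1812, 0.1697]
tcp_rot: [[-0.0, 0.998, 0.067], [-0.002, 0.067, -0.998], [-1.0, -0.0, 0.002]]
wrist_force: [-1.0, -1.3, 7.0]
opening: 0.0231
```

```bash
python3 st.py
```

```text
t 17.025 pos [ 0.5312 -0.1812  0.1697] lever deg from start 60.8 r 0.0997 toolz ang -86.18 F tool [-7.  -1.1  1.2] open 0.0231 q7 -78.5
```

Request:
carry_out(
  increments=[
    [0,0,0,0,0,0],
    [0,0,0,0,0,0],
    [0,0,0,0,0,0],
  ],
)

```text
t: 17.4
ee_pos: [0.5312, -0.1788, 0.1697]
tcp_rot: [[-0.001, 0.998, 0.067], [0.001, 0.067, -0.998], [-1.0, -0.001, -0.001]]
wrist_force: [-1.0, 1.3, 7.5]
opening: 0.023
```

```bash
python3 st.py; python3 look.py 9
python3 - <<'E'
import numpy as np
from scipy.optimize import least_squares
P=np.array([[.5886,-.2657],[.566,-.2503],[.5488,-.231],[.5361,-.2053],[.5312,-.1812],[.573,-.256],[.5375,-.2102],[.5314,-.1841]])
s=least_squares(lambda h:np.hypot(*(P-h).T)-.1,[.63,-.17]);print(s.x,s.fun.round(4))
v=P-s.x;a=np.degrees(np.arctan2(v[:,1],v[:,0]));a=np.where(a>0,a-360,a);print((a[0]-a).round(2))
E
```

```text
t 17.4 pos [ 0.5312 -0.1788  0.1697] lever deg from start 62.19 r 0.0995 toolz ang -86.13 F tool [-7.5 -0.9 -1.3] open 0.023 q7 -78.5
t 17.4
ee_pos [0.5312, -0.1788, 0.1697]
wrist_force [-0.9644, 1.2746, 7.4689]
opening 0.023
[ 0.63112653 -0.17472467] [ 0.0004 -0.0002 -0.0003 -0.0002  0.0001 -0.0001  0.0001  0.0002]
[ 0.   15.7  30.59 47.11 61.24 10.52 44.19 59.58]
```

View pics/ct9.png

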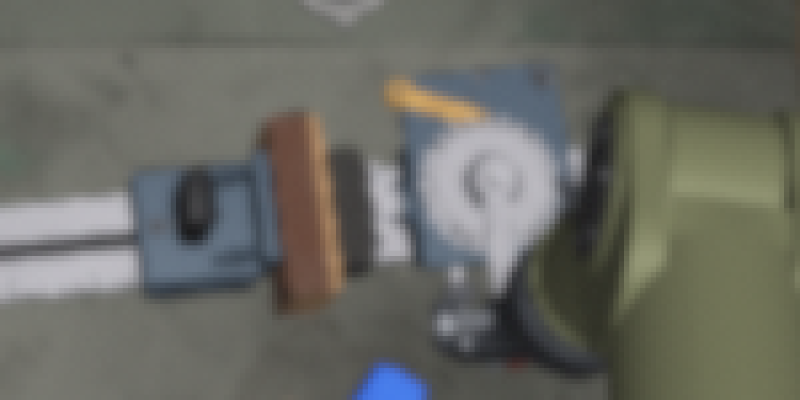

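View pics/cs9.png

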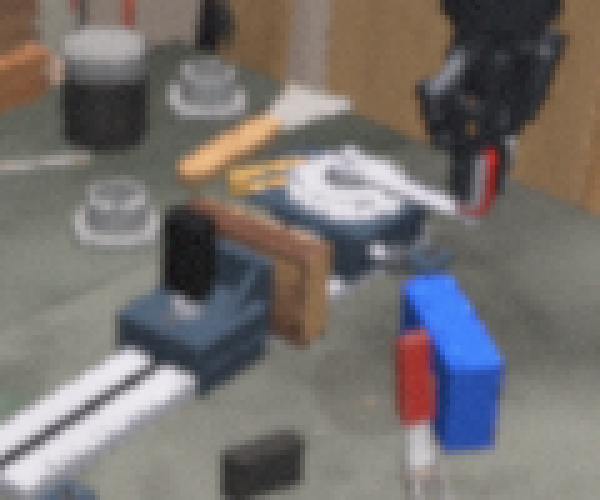

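Request:
carry_out(
  increments=[
    [0,0,0,0,0,0],
    [0,0,0,0,0,0],
    [0,0,0,0,0,0],
    [0,0,0,0,0,0],
    [0,0,0,0,0,0],
    [0,0,0,0,0,0],
    [0,0,0,0,0,0],
    [0,0,0,0,0,0],
  ],
)

```text
t: 18.5
ee_pos: [0.5312, -0.1788, 0.1697]
tcp_rot: [[-0.001, 0.998, 0.067], [0.001, 0.067, -0.998], [-1.0, -0.001, -0.001]]
wrist_force: [-1.6, 2.1, 8.4]
opening: 0.0234
```

```bash
python3 st.py
python3 - <<'E'
import cv2,numpy as np
f=lambda n:cv2.resize(cv2.imread(n)[160:215,340:440],(780,290),interpolation=3)
cv2.imwrite("pics/cmp.png",np.vstack([f("pics/t6.png"),f("pics/t9.png")]))
E
```

```text
t 18.5 pos [ 0.5312 -0.1788  0.1697] lever deg from start 62.19 r 0.0995 toolz ang -86.13 F tool [-8.3 -1.5 -2.2] open 0.0234 q7 -78.5
```

View pics/cmp.png

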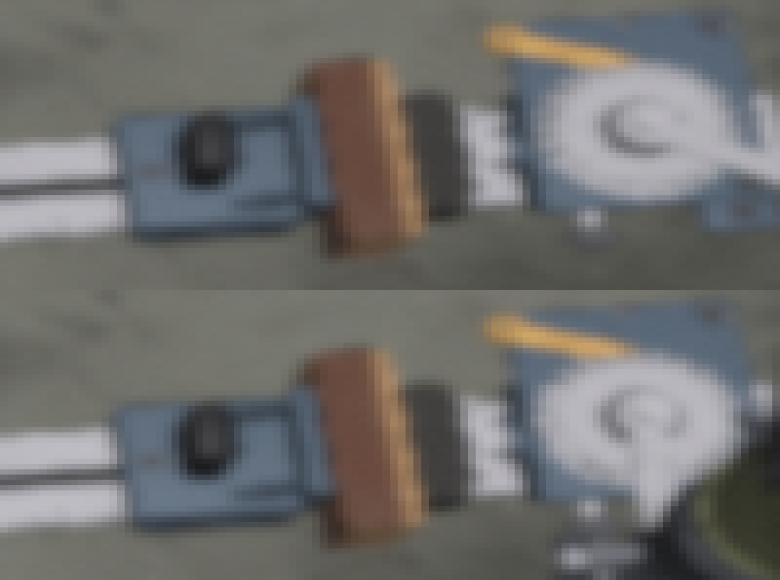

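```bash
python3 -c "
from plant import workorder
print(workorder.hand_in())"
```

```text
the job is handed in; nothing more can be done
None
```

I slid the tail stop about 80 mm by its black grip until the sanding block and rubber pad were snug against the press pad. I then turned the red-knobbed lever clockwise by four clicks. The job was handed in at about 18.5 s with the knob still gripped at the fourth click.

**Snug fit:** The pushing force rose from about 14.6 N of plain friction to about 17.3 N. Top-view crops showed no gap between the rubber pad and the press pad, and no visible shift of the tail stop or the two parts after the clicks.

**Clicks:** The pushing force dropped and reversed at 15.5°, 30.2°, 46.7° and 62.2° from the start. The last two read 1.7–2.2° over the nominal 45° and 60°. I put this down to error in my pivot estimate and in the start reading, and it is far short of a fifth click. The lever held steady for the last second, with about 2 N sideways and 8 N upward on the wrist.

**Not fully confirmed:** During the final snugging steps the stop moved less for each push than the pad's 1.5 N/mm spring would suggest. I therefore know the press pad was only slightly compressed, by well under 1 mm, but not by exactly how much.

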